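# Change the workpiece on an inclined belt sander

### The arm

A 6-joint arm with a two-finger parallel gripper is mounted at the origin on the work surface. World frame = base frame: x ahead of the robot, y to its left, z up, the work surface at z = 0. Lengths are in m, angles in rad, forces in N, time in s.
With the tool pointing down it reaches from about 0.25 to 0.775 m from the base axis. Payload 8.9 kg.
Tool frame: the origin (TCP) lies at the very end of the fingers, on their centre line; the grasp point (between the pads) lies 19 mm behind it; z points along the fingers, y is the direction in which the jaws open and shut (so a half turn about z gives the same grasp; the last joint's range is limited). The gripper opens to 85 mm and grips with 20 to 120 N. Pads are 22 mm wide; open, the fingers measure 114 mm over their backs; the gripper's body (76 mm by 85 mm) begins 54 mm behind the grasp point. The pads swing forward as they close: fully open they stand 13 mm farther back than shut.
Start: joints at [-1.403, 0.291, -0.153, 1.127, 0, 1.431], TCP at [0.159, -0.5, 0.231] pointing down, gripper open.
Joint ranges: [-2.52, 2.52], [-0.91, 1.74], [-1.3, 1.37], [-1.96, 2.02], [-1.52, 1.47], [-3.14, 3.14]. Speed limits (rad/s): [2.22, 2.22, 2.79, 3.14, 3.14, 3.14].

### API

Orientations are given as a rotation vector (axis times angle).
In Python, from cell import arm, optics, spotter gives the robot as it stands. The module is installed in compiled form; this text tells all that it offers.
- The arm moves only by the tool carry_out, never from a script. Its argument "motion" is a list of rows, each a list of 7 numbers: the shift along the tool's x, y, z in mm, then the turn, a rotation vector about the tool's x, y, z in degrees, then the finger opening in mm, from 0 to 85.4. In form: [[x, y, z, rx, ry, rz, claw], ...]. A call has 1 to 8 rows; each row is the pose to reach, as a shift and turn from the pose commanded when the call began, along the tool's axes at that moment; what a row does not reach only later rows make up. A row lasts 1/10 s, in which the tool goes at most 50 mm and 8.59 degrees, less where a joint would pass 70% of its speed; a pose out of reach is approached as far as the arm can. A call with a gripper value outside its range is refused whole. The fingers move at their own pace and stop on an object; "grip_force" is the grip in N (left out, the last holds). Time passes only in rows, so rows that repeat a pose let the fingers close. It gives the time, the measured TCP pose, the force and the opening at its end, in the units of the state.
- arm.get_obs(): the state, without advancing time (a new reading comes with each control period).
- optics.read_camera(name): name is "scene" or "top" or "wrist"; returns the picture (384x512x3 uint8, blue, green, red); there is no depth.
- optics.camera_info(name): a dict with "K" (3x3 intrinsics, pixels), "k1" (the pictures are not rectified: a ray, as slopes to the right and down, at radius r is drawn at 1 + k1 r^2 times it, then the intrinsics apply), "origin" and "orientation" of the camera in the world; the wrist camera has in their place "mount" (4x4, takes a point from camera to tool coordinates, whose origin is the TCP and whose axes are the flange's). Camera axes: x right, y down, z forward; pixel columns grow to the right and rows downward; lengths in m; the calibration is good to about 2 mm. A picture is of the moment at which its call begins: read the wrist's pose just before it. camera_info takes no time and is no camera call.
- arm.sign_off(): hands the job in, once; it reports no verdict.
Trained networks look in the newest picture that a camera, given by its name, has taken for a name from the list of things; names that differ only in an ending like _2 or _b are one class to them, and where a whole thing is asked for, a point or a joint stands for the part that bears it (a point fixed in the world has none). Each returns a list of dicts, best first, with "p" (0 to 1); they miss things now and then, are a little off and sometimes report something else, mostly with a low value. They report only what shows in the picture. A call takes as long as a camera call. They do not tell look-alikes from the thing itself.
- spotter.search_frame(camera, query): "xy" ([column, row] in pixels, amid what is visible of it).
The state is a dict: "clock": time; "q": joint angles; "joint_velocities": joint speeds; "effort": joint torques, N m; "position": TCP position; "ee_rot": TCP orientation; "wrist_force": force on the tool from outside, world axes, zero at the start; "ft_torque": the same for the moment, N m; "opening": finger opening in m.
Only numpy, scipy, OpenCV 4.12 (cv2) and the standard library are available. Lean on these libraries where they do the work, as an engineer would, in place of code of your own. Each camera call takes 0.05 s, during which the arm holds its last target.

### The job

Take the finished dark-brown wooden bar off the sloping belt of the sander and set it down flat in the green tray, without dropping it. Then lay the pale wooden blank lengthwise along the middle of the belt, its lower end against the yellow fence and its underside flat on the slope before you let go of it. Leave the glue bottle, the cork sanding block and the push block where they stand.

Things in the scene. Friction and masses are not known exactly. Their poses are not given: they have to be found in the camera images.
- belt: The sander's still belt: flat, dark red, rough (a bar may stay where put, not slide), 100 mm wide, fixed, inclined 0.4 rad (23 deg), rising away from the robot, clear for 230 mm uphill of the fence. Origin on the belt surface, on its middle line, at the foot of the fence's uphill face, 110 mm above the bench. x runs up the slope along the belt, y across it (level), z squarely out of it.
- fence_top (a point): Yellow fence across the belt, on the downhill side of the belt's origin: 12 mm thick, 130 mm wide, standing 35 mm out of the belt. This point: middle of its top edge. The bed beside the belt lies lower than the belt.
- finished_center (a point): Centre of the finished bar: dark-brown wood, rounded edges, 150 mm long (its x), 46 mm wide (its y), 42 mm high (its z), about 0.2 kg. At the start it lies on the belt, lengthwise, close to the fence, tilted with the slope.
- finished: The same finished bar; origin at the centre of its underside, 21 mm below its centre; axes as above.
- blank_center (a point): Centre of the blank: pale wood bar, 150 mm long (its x), 46 mm wide (its y), 42 mm high (its z), about 0.2 kg, alike at both ends. At the start it lies flat on the bench, on one side of the sander; the tray is on the other.
- blank: The same blank; origin at the centre of its underside, 21 mm below its centre; axes as above.
- tray: Green open tray fixed to the bench, 240 mm (x) by 190 mm (y) outside, 40 mm high, walls and floor 5 mm thick, empty at the start. Origin under its centre on the bench, z up.
- glue: Bystander: white glue bottle with orange cap, 60 mm across, 160 mm high, standing; origin at the centre of its base.
- cork_block: Bystander: cork sanding block 110 x 60 x 30 mm, lying on the bench beyond the tray or blank; origin at the centre of its underside.
- push_block: Bystander: push block, a blue plate 120 x 70 mm with a black grip bar, 61 mm high in all; origin at the centre of its underside.
Mind the look-alikes: they are no part of the job. Leave any purple or red look-alike of the finished alone. Leave any red or turquoise look-alike of the blank alone.

How it is judged:
By the outcome, as a careful person would: the job done as asked, in the order asked, and still so for the second after the job is handed in, with the robot touching nothing.
It also fails if it takes over 67 s, if anything falls off the work surface, if the arm or the gripper's body presses on something with over 40 N, if the wrist force passes 120 N, or if a joint passes its speed limit or range.

## Working session

There is one attempt and no reset: what is moved stays moved. The work goes in short steps, Python scripts to look and compute and a tool call to move; the robot and the scene stay as the last step left them, time stands still between calls to the robot, and variables do not carry over. Pictures are saved under pics/ and viewed, and the job is handed in when it is done.

Besides the shell and the picture viewer there is one more tool, called after "Emit:" as name([rows], argument=value, ...), one row to a line, values as JSON. carry_out: Moves the arm, as the interface text tells. Its arguments: {"type":"object","properties":{"motion":{"type":"array"},"grip_force":{"type":"number"}},"required":["motion"]}

```bash
mkdir -p pics; python3 - <<'E'
from cell import arm, optics, spotter
import cv2
o=arm.get_obs(); print({k:o[k] for k in('clock','position','ee_rot','opening','wrist_force')})
for c in('scene','top','wrist'):
    cv2.imwrite(f'pics/{c}0.png',optics.read_camera(c)); print(c,optics.camera_info(c))
E
```

```text
{'clock': 0.0, 'position': array([ 0.15847872, -0.50006903,  0.23073036]), 'ee_rot': array([-3.10341529e+00, -4.79878987e-01,  4.91046018e-05]), 'opening': 0.08555650009218856, 'wrist_force': array([-0.70029302, -0.10942825, -0.42169802])}
scene {'K': array([[472.45886419,   0.        , 252.00733903],
       [  0.        , 472.45886419, 187.44525843],
       [  0.        ,   0.        ,   1.        ]]), 'k1': -0.1901008293413353, 'origin': array([ 1.2248559 , -0.79659469,  1.19735542]), 'orientation': array([-2.27891234, -0.82537157,  0.34244226])}
top {'K': array([[381.99614119,   0.        , 252.78165319],
       [  0.        , 381.99614119, 190.9832083 ],
       [  0.        ,   0.        ,   1.        ]]), 'k1': -0.06956780359652148, 'origin': array([ 0.49539624, -0.05868277,  1.19505395]), 'orientation': array([-2.21971257,  2.20610827, -0.0653172 ])}
wrist {'K': array([[338.37345249,   0.        , 249.11494782],
       [  0.        , 338.37345249, 193.578939  ],
       [  0.        ,   0.        ,   1.        ]]), 'k1': -0.09964832820623445, 'mount': array([[ 1.10330891e-03, -9.46128527e-01, -3.23789427e-01,
         8.36066393e-02],
       [ 9.99999298e-01,  9.04080382e-04,  7.65719568e-04,
         1.12058166e-03],
       [-4.31737458e-04, -3.23790045e-01,  9.46128860e-01,
        -1.41399412e-01],
       [ 0.00000000e+00,  0.00000000e+00,  0.00000000e+00,
         1.00000000e+00]])}
```

View pics/scene0.png

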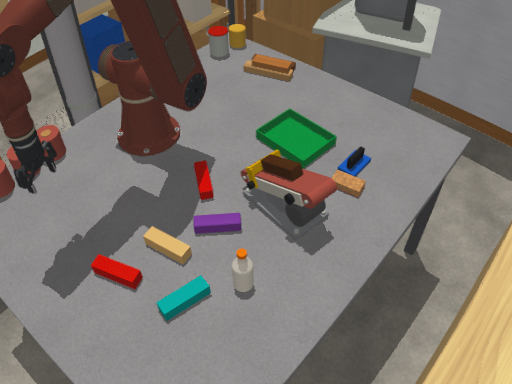

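View pics/top0.png

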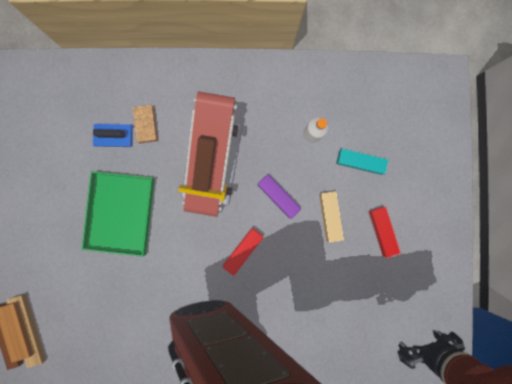

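View pics/wrist0.png

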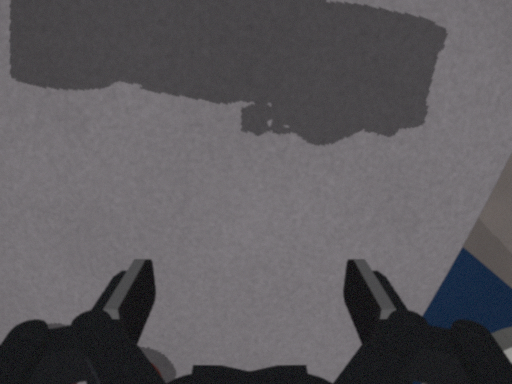

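```bash
python3 - <<'E'
import cv2,numpy as np
t=cv2.imread('pics/top0.png'); s=cv2.imread('pics/scene0.png')
cv2.imwrite('pics/z1.png',cv2.resize(t[85:225,165:255],None,fx=4.2,fy=4.2,interpolation=cv2.INTER_CUBIC))
cv2.imwrite('pics/z2.png',cv2.resize(s[135:245,225:350],None,fx=5,fy=5,interpolation=cv2.INTER_CUBIC))
hsv=cv2.cvtColor(t,cv2.COLOR_BGR2HSV)
for p in [(332,217),(204,163),(119,213),(203,192),(225,110)]: print(p,hsv[p[1],p[0]],t[p[1],p[0]])
hsv=cv2.cvtColor(s,cv2.COLOR_BGR2HSV)
for p in [(160,240),(175,252),(282,165),(290,172),(297,135),(252,175),(310,187)]: print(p,hsv[p[1],p[0]])
E
```

```text
(332, 217) [ 19  88 220] [144 193 220]
(204, 163) [  9 126 101] [ 51  66 101]
(119, 213) [ 71 168 168] [ 97 168  57]
(203, 192) [ 23 213 177] [ 29 144 177]
(225, 110) [  2 114 181] [100 106 181]
(160, 240) [ 19 127 225]
(175, 252) [ 20 125 227]
(282, 165) [ 11 178  76]
(290, 172) [ 12 170  51]
(297, 135) [ 71 232 147]
(252, 175) [ 22 236 132]
(310, 187) [  4 151 162]
```

View pics/z1.png

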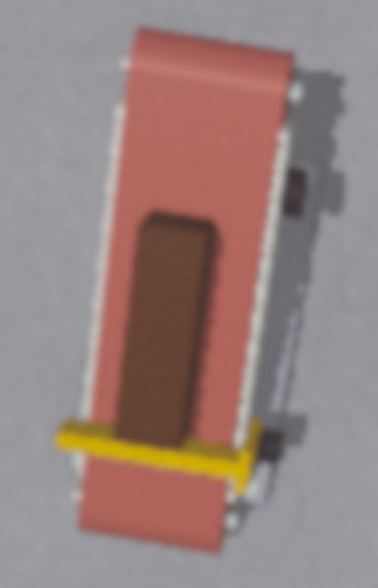

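View pics/z2.png

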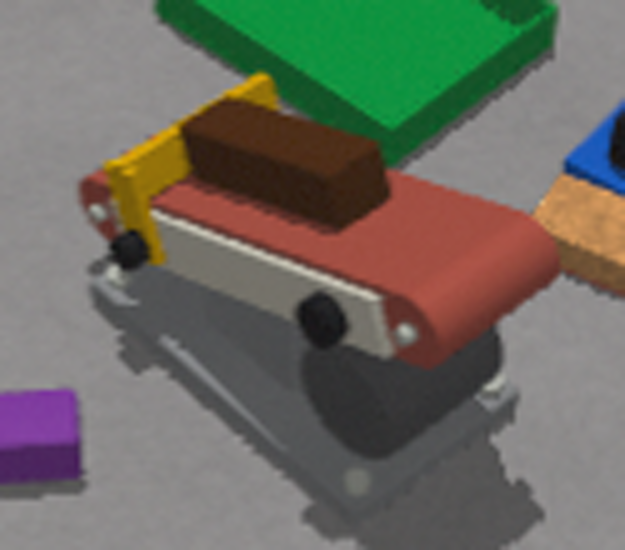

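```bash
cat > h.py <<'E'
import numpy as np,cv2
from scipy.spatial.transform import Rotation as R
from scipy.optimize import minimize,least_squares
from cell import optics
def cam(name,obs=None):
    c=optics.camera_info(name)
    if 'mount' in c:
        T=np.eye(4);T[:3,:3]=R.from_rotvec(obs['ee_rot']).as_matrix();T[:3,3]=obs['position'];T=T@c['mount']
        return c['K'],c['k1'],T[:3,3],T[:3,:3]
    return c['K'],c['k1'],c['origin'],R.from_rotvec(c['orientation']).as_matrix()
def proj(c,P):
    K,k1,o,Rm=c;p=(np.atleast_2d(P)-o)@Rm;s=p[:,:2]/p[:,2:]
    s=s*(1+k1*(s**2).sum(1,keepdims=True));return s*[K[0,0],K[1,1]]+[K[0,2],K[1,2]]
def unproj(c,uv,z):
    K,k1,o,Rm=c;d=cv2.undistortPoints(np.array([[uv]],float),K,np.array([k1,0,0,0.]))[0,0]
    r=Rm@[d[0],d[1],1];return o+r*(z-o[2])/r[2]
def pose(x,y,z,yaw,pitch=0):
    # x axis rising by pitch
    return R.from_euler('ZY',[yaw,-pitch]).as_matrix(),np.array([x,y,z])
def box(x0,x1,y0,y1,z0,z1): return np.array([[x,y,z] for x in(x0,x1) for y in(y0,y1) for z in(z0,z1)])
BAR=box(-.075,.075,-.023,.023,0,.042)
def hull(c,P,shape,S=4):
    h=cv2.convexHull(proj(c,P).astype(np.float32)).reshape(-1,2)
    m=np.zeros((shape[0]*S,shape[1]*S),np.uint8)
    cv2.fillPoly(m,[np.round((h+.5)*S*16-8).astype(np.int32)],1,shift=4)
    return m
def comp(mask,seed,S=4):
    n,l=cv2.connectedComponents(mask.astype(np.uint8))
    m=(l==l[seed[1],seed[0]]).astype(np.uint8)
    f=cv2.resize(m.astype(np.float32),None,fx=S,fy=S,interpolation=cv2.INTER_LINEAR)
    return (f>.5).astype(np.uint8)
def wire(img,c,P,col=(255,255,0)):
    uv=proj(c,P)
    for i in range(8):
        for j in range(i):
            if bin(i^j).count('1')==1: cv2.line(img,tuple(np.round(uv[i]*16).astype(int)),tuple(np.round(uv[j]*16).astype(int)),col,1,cv2.LINE_AA,4)
E
cat > fit.py <<'E'
from h import *
t=cv2.imread('pics/top0.png');s=cv2.imread('pics/scene0.png');ct=cam('top');cs=cam('scene')
ht=cv2.cvtColor(t,cv2.COLOR_BGR2HSV);hs=cv2.cvtColor(s,cv2.COLOR_BGR2HSV)
def rng(h,a,b): return cv2.inRange(h,np.array(a),np.array(b))>0
def fitm(f,p0,pairs,scale):
    def cost(q):
        c=0
        for cc,m in pairs:
            r=hull(cc,f(q*scale+p0),t.shape);c+=1-(r&m).sum()/(r|m).sum()
        return c
    n=len(p0);sim=np.vstack([np.zeros(n),np.eye(n)])
    r=minimize(cost,np.zeros(n),method='Nelder-Mead',options=dict(initial_simplex=sim,maxiter=150,xatol=.02,fatol=1e-4))
    return r.x*scale+p0,r.fun
def flat(B):
    def f(q): Rm,o=pose(q[0],q[1],0,q[2]); return B@Rm.T+o
    return f
mt=comp(rng(ht,(14,50,150),(26,255,255)),(332,217));ms=comp(rng(hs,(14,70,60),(26,255,255)),(175,252))
p=unproj(ct,(332,217),.042)
for nm,pr in(('both',[(ct,mt),(cs,ms)]),('top',[(ct,mt)]),('scene',[(cs,ms)])):
    print('blank',nm,fitm(flat(BAR),np.array([p[0],p[1],.1]),pr,np.array([.01,.01,.1])))
TR=box(-.12,.12,-.095,.095,0,.04)
gt=comp(rng(ht,(55,90,30),(85,255,255)),(119,213));gs=comp(rng(hs,(55,90,30),(85,255,255)),(297,135))
p=unproj(ct,(119,213),.02)
for nm,pr in(('both',[(ct,gt),(cs,gs)]),('top',[(ct,gt)])):
    print('tray',nm,fitm(flat(TR),np.array([p[0],p[1],0]),pr,np.array([.01,.01,.1])))
# belt
ob=[(cs,np.array([[265,73],[277,80],[107,163]])/5+[225,135],[(-.012,.065,.035),(0,.065,.035),(-.012,-.065,.035)]),
    (ct,np.array([[57,437]])/4.2+[165,85],[(-.006,.065,.035)])]
L=[(ct,np.array([[120,120],[85,460]])/4.2+[165,85],.05),(ct,np.array([[283,130],[240,450]])/4.2+[165,85],-.05)]
def res(q):
    Rm,o=pose(q[0],q[1],.11,q[2],.4);r=[]
    for c,uv,P in ob: r+=list((proj(c,np.array(P)@Rm.T+o)-uv).ravel())
    for c,uv,y in L:
        a,b=proj(c,np.array([[0,y,0],[.2,y,0]])@Rm.T+o);d=(b-a)/np.linalg.norm(b-a)
        for u in uv: r.append(d[0]*(u-a)[1]-d[1]*(u-a)[0])
    return np.array(r)
p=unproj(ct,(203,190),.13)
r=least_squares(res,[p[0],p[1],-.1]);print('belt',r.x,np.round(r.fun,1))
b=r.x;Rb,ob_=pose(b[0],b[1],.11,b[2],.4)
# finished
ft=comp(rng(ht,(5,90,20),(16,255,125))&(np.indices(t.shape[:2])[0]<190),(204,163))
fs=comp(rng(hs,(5,90,20),(16,255,105)),(282,165))
def ff(q):
    Rm=R.from_euler('z',q[2]).as_matrix();return (BAR@Rm.T+[q[0],q[1],0])@Rb.T+ob_
for nm,pr in(('both',[(ct,ft),(cs,fs)]),('scene',[(cs,fs)])):
    fq,v=fitm(ff,np.array([.08,0.,0]),pr,np.array([.01,.01,.05]));print('fin in belt',nm,fq,v)
B1,_=fitm(flat(BAR),np.array([.0,0,0])+[*unproj(ct,(332,217),.042)[:2],.1],[(ct,mt),(cs,ms)],np.array([.01,.01,.1]))
T1,_=fitm(flat(TR),np.array([*unproj(ct,(119,213),.02)[:2],0]),[(ct,gt),(cs,gs)],np.array([.01,.01,.1]))
np.savez('fit.npz',belt=b,blank=B1,tray=T1,fin=fq)
for im,c in((t,ct),(s,cs)):
    for i in range(1):
        wire(im,c,flat(BAR)(B1));wire(im,c,flat(TR)(T1),(255,0,255));wire(im,c,ff(fq),(0,255,0))
        wire(im,c,box(-.012,0,-.065,.065,0,.035)@Rb.T+ob_,(255,0,0));wire(im,c,box(0,.23,-.05,.05,0,0.0001)@Rb.T+ob_)
cv2.imwrite('pics/ov_t.png',cv2.resize(t[85:265,70:360],None,fx=2.75,fy=2.75,interpolation=cv2.INTER_CUBIC))
cv2.imwrite('pics/ov_s.png',cv2.resize(s[100:270,135:360],None,fx=3.5,fy=3.5,interpolation=cv2.INTER_CUBIC))
E
python3 fit.py
```

```text
blank both (array([ 0.46300014, -0.32683949,  0.15111479]), np.float64(0.15097923560775006))
blank top (array([ 0.46401336, -0.32813705,  0.15815972]), np.float64(0.10895951729460462))
blank scene (array([ 0.46140897, -0.32640406,  0.15085349]), np.float64(0.02812192723697149))
tray both (array([ 0.46838258,  0.33043035, -0.09161827]), np.float64(0.06819898250721701))
tray top (array([ 0.4698798 ,  0.33040894, -0.098624  ]), np.float64(0.026690412871084535))
belt [ 0.5496121   0.0565885  -0.16134489] [-0.9  0.1 -1.  -0.7  0.6  0.4 -0.  -0.7 -0.8 -0.2  0.4  1.2]
fin in belt both [ 0.0699058   0.00464774 -0.00351027] 0.2612035147481594
fin in belt scene [ 0.06965435  0.00489451 -0.04764849] 0.10795589751725232
```

View pics/ov_t.png

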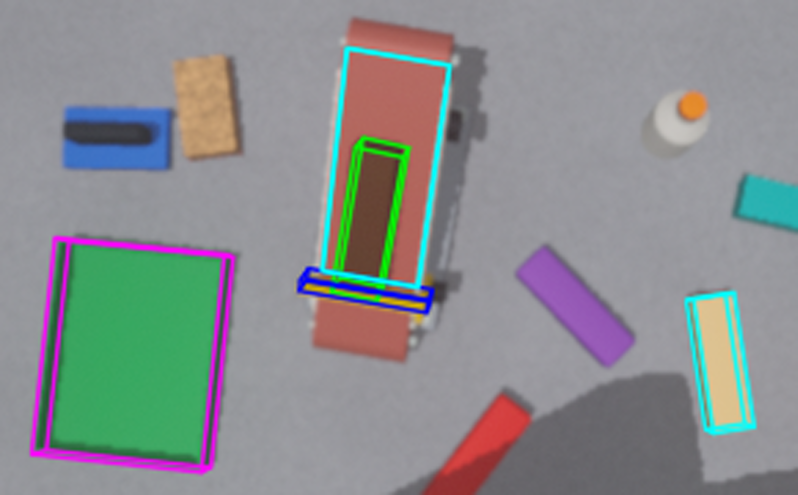

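View pics/ov_s.png

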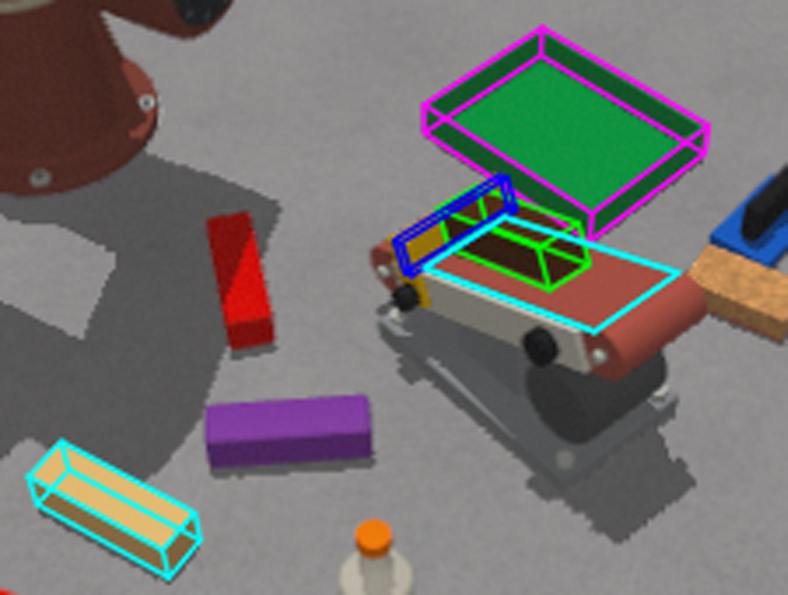

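```bash
cat > plan.py <<'E'
from h import *
from cell import arm
def tool_R(yaw,tilt):
    # tool x towards robot along -(bar x), tool z into surface rising by tilt along bar x
    Rb=R.from_euler('ZY',[yaw,-tilt]).as_matrix()
    return np.column_stack([-Rb[:,0],Rb[:,1],-Rb[:,2]])
def plan(pos,Rt,o=None):
    o=o or arm.get_obs();Rc=R.from_rotvec(o['ee_rot']).as_matrix()
    d=Rc.T@(np.array(pos)-o['position'])*1000
    w=np.degrees(R.from_matrix(Rc.T@Rt).as_rotvec())
    print('t',round(o['clock'],2),'shift',np.round(d,1),'turn',np.round(w,2),'rows',round(np.linalg.norm(d)/50,1),round(np.linalg.norm(w)/8.59,1))
    return d,w
def st():
    o=arm.get_obs();print('t %.2f'%o['clock'],'pos',np.round(o['position'],4),'rot',np.round(o['ee_rot'],3),'q',np.round(o['q'],2),'F',np.round(o['wrist_force'],1),'op %.4f'%o['opening']);return o
E
python3 - <<'E'
from plan import *
f=np.load('fit.npz');b=f['belt'];Rb,ob=pose(b[0],b[1],.11,b[2],.4)
P=ob+Rb@[.075,0,.17];print(P);Rt=tool_R(b[2],.4)
plan(P,Rt); 
E
```

```text
[0.55245317 0.05612609 0.29578674]
t 0.15 shift [ 543.6 -411.4  -64.4] turn [ -30.51   -7.35 -150.5 ] rows 13.7 17.9
```

Emit:
carry_out([
  [34,-26,-8,0,0,-8.5,85],
  [68,-52,-16,0,0,-17,85],
  [102,-78,-24,0,0,-25.5,85],
  [136,-104,-32,0,0,-34,85],
  [170,-130,-40,0,0,-42.5,85],
  [204,-156,-48,0,0,-51,85],
  [238,-182,-56,0,0,-59.5,85],
  [272,-208,-64,0,0,-68,85],
])

```text
clock: 0.95
position: [0.3556, -0.2184, 0.2956]
ee_rot: [2.299, 2.141, -0.0]
wrist_force: [1.5, -1.3, -0.4]
opening: 0.0853
```

```bash
python3 - <<'E'
from plan import *
st()
f=np.load('fit.npz');b=f['belt'];Rb,ob=pose(b[0],b[1],.11,b[2],.4)
P=ob+Rb@[.075,0,.17];Rt=tool_R(b[2],.4)
plan(P,Rt); 
E
```

```text
t 0.95 pos [ 0.3556 -0.2184  0.2956] rot [ 2.299  2.141 -0.   ] q [-0.73  0.05 -0.28  1.24 -0.    0.92] F [ 1.5 -1.3 -0.4] op 0.0853
t 0.95 shift [ 2.879e+02  1.768e+02 -2.000e-01] turn [-16.95 -18.54 -83.62] rows 6.8 10.2
```

Emit:
carry_out([
  [36,22,0,-1.5,-1.7,-7.7,85],
  [72,44,0,-3,-3.4,-15.4,85],
  [108,66,0,-4.5,-5.1,-23.1,85],
  [144,88,0,-6,-6.8,-30.8,85],
  [180,110,0,-7.5,-8.5,-38.5,85],
  [216,132,0,-9,-10.2,-46.2,85],
  [252,155,0,-10.7,-12,-53.9,85],
  [288,177,0,-12.4,-13.7,-61.6,85],
])

```text
clock: 1.75
position: [0.5544, 0.0554, 0.2953]
ee_rot: [0.78, 2.725, -0.039]
wrist_force: [-0.7, -1.0, -0.2]
opening: 0.0847
```

```bash
python3 - <<'E'
from plan import *
st()
f=np.load('fit.npz');b=f['belt'];Rb,ob=pose(b[0],b[1],.11,b[2],.4)
P=ob+Rb@[.075,0,.17];Rt=tool_R(b[2],.4)
plan(P,Rt); 
E
```

```text
t 1.75 pos [0.5544 0.0554 0.2953] rot [ 0.78   2.725 -0.039] q [ 0.04  0.1  -0.28  0.91 -0.12  0.58] F [-0.7 -1.  -0.2] op 0.0847
t 1.75 shift [ 1.8 -0.3 -1.1] turn [ -4.59  -4.83 -21.97] rows 0.0 2.7
```

Emit:
carry_out([
  [0,0,0,-1.5,-1.6,-7.3,85],
  [1,0,0,-3,-3.2,-14.6,85],
  [2,0,-1,-4.6,-4.8,-22,85],
  [2,0,-1,-4.6,-4.8,-22,85],
  [2,0,-1,-4.6,-4.8,-22,85],
])

```text
clock: 2.25
position: [0.5516, 0.0544, 0.2957]
ee_rot: [0.235, 2.735, -0.044]
wrist_force: [0.6, 0.5, 0.3]
opening: 0.0852
```

```bash
python3 - <<'E'
from plan import *
import pickle
o=st();im=optics.read_camera('wrist');cv2.imwrite('pics/w1.png',im);pickle.dump(o,open('w1.pkl','wb'))
t=optics.read_camera('top');cv2.imwrite('pics/t1.png',t)
E
```

```text
t 2.25 pos [0.5516 0.0544 0.2957] rot [ 0.235  2.735 -0.044] q [ 0.01  0.01 -0.41  0.76 -0.07  0.16] F [0.6 0.5 0.3] op 0.0852
```

View pics/w1.png

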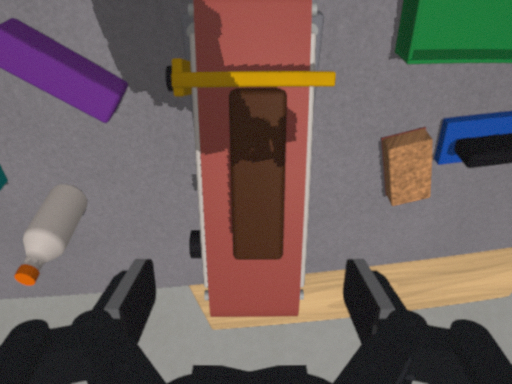

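```bash
cat > fit2.py <<'E'
from plan import *
import pickle
o=pickle.load(open('w1.pkl','rb'));cw=cam('wrist',o);ct=cam('top');cs=cam('scene')
w=cv2.imread('pics/w1.png')
# subpixel edges
hsv=cv2.cvtColor(w,cv2.COLOR_BGR2HSV)
for r in (110,150,200,250,290):
    m=((hsv[r,:,0]<8)|(hsv[r,:,0]>172))&(hsv[r,:,1]>110)&(hsv[r,:,2]>60)
    c=np.where(m)[0];c=c[(c>150)&(c<350)];print('belt row',r,c.min(),c.max(),end=' ; ')
    g=(hsv[r,:,0]>=5)&(hsv[r,:,0]<20)&(hsv[r,:,2]<90)&(hsv[r,:,1]>80);c=np.where(g)[0];c=c[(c>215)&(c<300)];print('bar',c.min() if len(c) else 0,c.max() if len(c) else 0)
for c in (205,215,240,260,280,300,320,330):
    y=np.where((hsv[60:110,c,0]>18)&(hsv[60:110,c,0]<32)&(hsv[60:110,c,1]>150))[0]+60;print('fence col',c,y.min(),y.max(),w[y.min()-1:y.max()+2,c].tolist() if c==300 else '')
cv2.imwrite('pics/z3.png',cv2.resize(w[50:300,160:350],None,fx=3,fy=2.4,interpolation=cv2.INTER_CUBIC))
E
python3 fit2.py
```

```text
belt row 110 199 307 ; bar 229 285
belt row 150 201 305 ; bar 230 284
belt row 200 204 303 ; bar 231 283
belt row 250 207 300 ; bar 233 282
belt row 290 208 299 ; bar 0 0
fence col 205 72 86 
fence col 215 72 86 
fence col 240 71 86 
fence col 260 71 86 
fence col 280 71 85 
fence col 300 71 85 [[42, 70, 111], [10, 107, 143], [10, 132, 176], [10, 142, 189], [10, 150, 198], [10, 149, 197], [10, 153, 201], [10, 152, 203], [10, 152, 202], [10, 154, 204], [10, 154, 203], [10, 151, 202], [10, 154, 206], [10, 151, 203], [10, 144, 192], [15, 129, 175], [46, 105, 159]]
fence col 320 72 85 
fence col 330 72 85
```

View pics/z3.png

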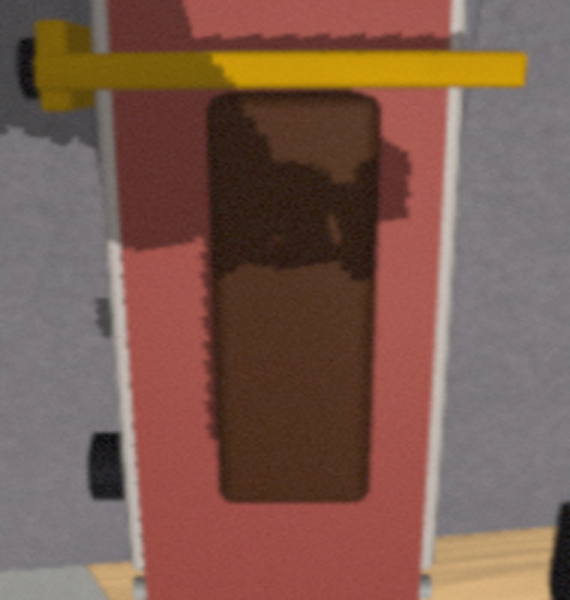

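```bash
cat > fit3.py <<'E'
from plan import *
import pickle
o=pickle.load(open('w1.pkl','rb'));cw=cam('wrist',o);ct=cam('top');cs=cam('scene')
rows=np.array([110,150,200,250,290.]);l=np.array([198.5,200.7,203.7,206.4,208]);r=np.array([307.6,305.6,303.3,300.6,299.2])
A=[]
for x,y in zip(l,rows):A.append((cw,(x,y),1,-.05,0))
for x,y in zip(r,rows):A.append((cw,(x,y),1,.05,0))
for x in(215,240,260,280,300,320): A.append((cw,(x,86.3-.008*(x-215)),0,0,.035)); 
for x in(240,260,280,300,320): A.append((cw,(x,70.9),0,-.012,.035))
pts=[(cw,(335.3,79),(-.006,.065,.035))]
pts+=[(cs,np.array(u)/5+[225,135],p) for u,p in(((265,73),(-.012,.065,.035)),((277,80),(0,.065,.035)),((107,163),(-.012,-.065,.035)))]
def lin(c,uv,a,b):
    a,b=proj(c,np.array([a,b]));d=(b-a)/np.linalg.norm(b-a);u=np.array(uv)-a;return d[0]*u[1]-d[1]*u[0]
def mk(z=.11,tilt=.4,usescene=True):
  def res(q):
    Rm,oo=pose(q[0],q[1],z,q[2],tilt);f=lambda p:Rm@np.array(p)+oo;e=[]
    for c,uv,k,v,zz in A:
        e.append(lin(c,uv,*( (f((0,v,zz)),f((.2,v,zz))) if k else (f((v,-.06,zz)),f((v,.06,zz))))))
    for c,uv,p in (pts if usescene else pts[:1]): 
        e+=list(proj(c,f(p))[0]-uv)
    return np.array(e)
  return res
for us in(False,True):
    s=least_squares(mk(usescene=us),[.55,.056,-.16]);print(np.round(s.x,4),np.round(s.fun,1))
b=least_squares(mk(usescene=False),[.55,.056,-.16]).x
Rb,ob=pose(b[0],b[1],.11,b[2],.4)
# intersect rays with plane z=.042 in belt frame
def onbelt(uv,h):
    K,k1,oo,Rm=cw;d=cv2.undistortPoints(np.array([[uv]],float),K,np.array([k1,0,0,0.]))[0,0]
    rr=Rb.T@(Rm@[d[0],d[1],1]);p=Rb.T@(oo-ob);return p+rr*(h-p[2])/rr[2]
for uv in((229,110),(285.5,110),(232.7,250),(282.6,250),(258,88.3),(258,259.2)): print(uv,np.round(onbelt(uv,.042)*1000,1))
np.savez('belt.npz',b=b)
E
python3 fit3.py
```

```text
[ 0.5456  0.0582 -0.1623] [-1.  -1.  -1.3 -1.2 -0.6  0.6  0.8  0.8  1.1  0.7 -0.5 -0.5 -0.6 -0.6
 -0.6 -0.6  0.1  0.2  0.4  0.5  0.7  1.  -0.8]
[ 0.5456  0.0583 -0.1633] [-0.9 -1.  -1.3 -1.3 -0.7  0.7  0.8  0.8  1.1  0.6 -0.5 -0.6 -0.6 -0.7
 -0.7 -0.7  0.1  0.2  0.3  0.4  0.6  1.1 -0.7 -1.5 -0.7 -1.6 -1.5  0.
 -0.4]
(229, 110) [ 17.8 -18.9  42. ]
(285.5, 110) [18.1 24.9 42. ]
(232.7, 250) [139.3 -18.9  42. ]
(282.6, 250) [139.6  25.5  42. ]
(258, 88.3) [ 1.6  3.6 42. ]
(258, 259.2) [148.7   3.6  42. ]
```

```bash
python3 - <<'E'
from plan import *
b=np.load('belt.npz')['b'];Rb,ob=pose(b[0],b[1],.11,b[2],.4);Rt=tool_R(b[2],.4)
st()
for h in(.17,.006): plan(ob+Rb@[.0755,.0033,h],Rt)
E
```

```text
t 2.35 pos [0.5521 0.0545 0.2958] rot [ 0.234  2.735 -0.044] q [ 0.01  0.01 -0.41  0.76 -0.07  0.16] F [ 0.1 -0.7  0.4] op 0.0850
t 2.35 shift [ 3.4  5.9 -1.6] turn [-0.07 -0.12 -0.45] rows 0.1 0.1
t 2.35 shift [  3.1   6.1 162.4] turn [-0.07 -0.12 -0.45] rows 3.3 0.1
```

Emit:
carry_out([
  [3,6,20,0,0,-0.4,85],
  [3,6,55,0,0,-0.4,85],
  [3,6,90,0,0,-0.4,85],
  [3,6,120,0,0,-0.4,85],
  [3,6,145,0,0,-0.4,85],
  [3,6,158,0,0,-0.4,85],
  [3,6,162,0,0,-0.4,85],
], grip_force=45)

```text
clock: 3.05
position: [0.6119, 0.0506, 0.1437]
ee_rot: [0.222, 2.738, -0.047]
wrist_force: [0.6, 0.2, 0.2]
opening: 0.0852
```

```bash
python3 - <<'E'
from plan import *
b=np.load('belt.npz')['b'];Rb,ob=pose(b[0],b[1],.11,b[2],.4);Rt=tool_R(b[2],.4)
o=st();plan(ob+Rb@[.0755,.0033,.006],Rt);cv2.imwrite('pics/w2.png',optics.read_camera('wrist'))
s=optics.read_camera('scene');cv2.imwrite('pics/s2.png',cv2.resize(s[60:260,200:400],None,fx=3,fy=3))
E
```

```text
t 3.05 pos [0.6119 0.0506 0.1437] rot [ 0.222  2.738 -0.047] q [-0.    0.26 -0.54  0.37 -0.06  0.15] F [0.6 0.2 0.2] op 0.0852
t 3.05 shift [-1.   0.1 -1. ] turn [-0.07 -0.24  0.06] rows 0.0 0.0
```

View pics/w2.png

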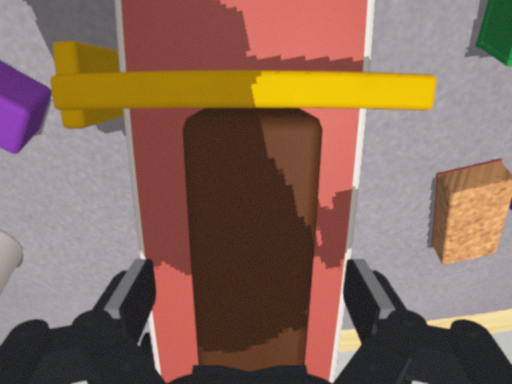

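View pics/s2.png

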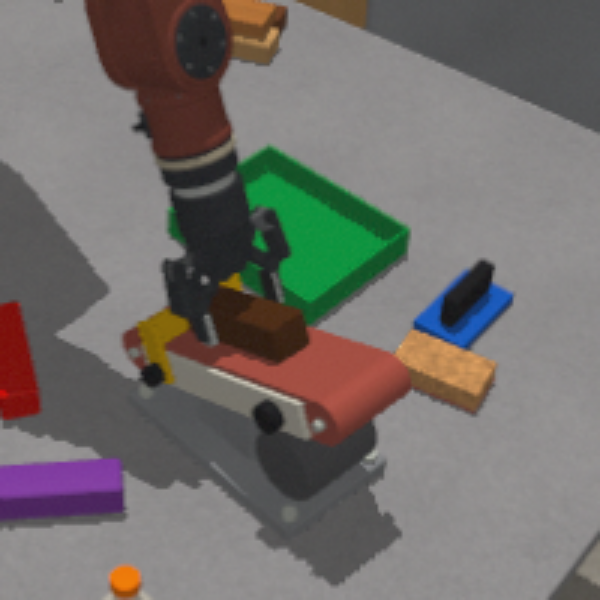

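Emit:
carry_out([
  [0,0,0,0,0,0,60],
  [0,0,0,0,0,0,40],
  [0,0,0,0,0,0,30],
  [0,0,0,0,0,0,30],
  [0,0,0,0,0,0,30],
  [0,0,0,0,0,0,30],
], grip_force=45)

```text
clock: 3.75
position: [0.6125, 0.0509, 0.1464]
ee_rot: [0.219, 2.734, -0.046]
wrist_force: [-3.3, 0.6, 6.8]
opening: 0.045
```

Emit:
carry_out([
  [-1,0,-8,0,0,0,30],
  [-2,0,-25,0,0,0,30],
  [-2,0,-50,0,0,0,30],
  [-2,0,-80,0,0,0,30],
  [-2,0,-110,0,0,0,30],
  [-2,0,-125,0,0,0,30],
])

```text
clock: 4.35
position: [0.5657, 0.0585, 0.2642]
ee_rot: [0.219, 2.733, -0.046]
wrist_force: [-0.1, -0.5, -2.2]
opening: 0.0456
```

```bash
python3 - <<'E'
from plan import *
import pickle
o=st();im=optics.read_camera('wrist');cv2.imwrite('pics/w3.png',im);pickle.dump(o,open('w3.pkl','wb'))
T=np.load('fit.npz')['tray'];print(T)
ct=cam('top')
plan([T[0],T[1],.16],tool_R(T[2],0))
E
```

```text
t 4.35 pos [0.5657 0.0585 0.2642] rot [ 0.219  2.733 -0.046] q [ 0.01  0.06 -0.45  0.67 -0.07  0.16] F [-0.1 -0.5 -2.2] op 0.0456
[ 0.46838258  0.33043035 -0.09161827]
t 4.4 shift [170.  252.7  42.4] turn [-0.82 23.06 -3.86] rows 6.2 2.7
```

View pics/w3.png

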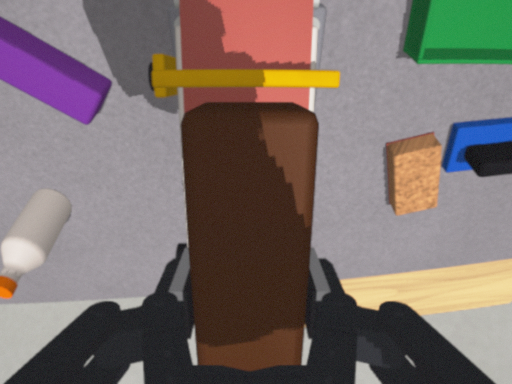

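```bash
python3 - <<'E'
from plan import *
b=np.load('belt.npz')['b'];Rb,ob=pose(b[0],b[1],.11,b[2],.4);Rt=tool_R(b[2],.4)
for p in([.6119,.0506,.1437],[.6125,.0509,.1464]):print(Rb.T@(np.array(p)-ob))
Rg=R.from_rotvec([.219,2.734,-.046]).as_matrix()
print(np.degrees(R.from_matrix(Rg.T@Rt).as_rotvec()))
E
```

```text
[0.07454595 0.00323093 0.00507072]
[0.07609811 0.00362393 0.00734588]
[-0.0114028  -0.00917202  0.14104908]
```

Emit:
carry_out([
  [24,36,6,0,2.8,-0.5,30],
  [48,72,12,0,5.6,-1,30],
  [72,108,18,0,8.4,-1.5,30],
  [96,144,24,-0.5,11.2,-2,30],
  [120,180,30,-0.5,14,-2.5,30],
  [144,216,36,-0.8,18,-3,30],
  [164,244,41,-0.8,22,-3.6,30],
  [170,253,42,-0.8,23.1,-3.9,30],
])

```text
clock: 5.2
position: [0.4666, 0.3324, 0.1541]
ee_rot: [-0.14, -3.129, 0.002]
wrist_force: [0.9, 0.9, -2.2]
opening: 0.0452
```

```bash
python3 - <<'E'
from plan import *
o=st()
cv2.imwrite('pics/w4.png',optics.read_camera('wrist'))
T=np.load('fit.npz')['tray']
s=optics.read_camera('scene');cv2.imwrite('pics/s4.png',cv2.resize(s[60:260,200:400],None,fx=3,fy=3))
plan([T[0],T[1],.017],tool_R(T[2],0))
E
```

```text
t 5.20 pos [0.4666 0.3324 0.1541] rot [-1.400e-01 -3.129e+00  2.000e-03] q [ 0.49  0.44 -0.14  1.    0.    0.58] F [ 0.9  0.9 -2.2] op 0.0452
t 5.3 shift [ -1.8  -0.2 138. ] turn [-0.12 -0.37  0.09] rows 2.8 0.0
```

View pics/w4.png

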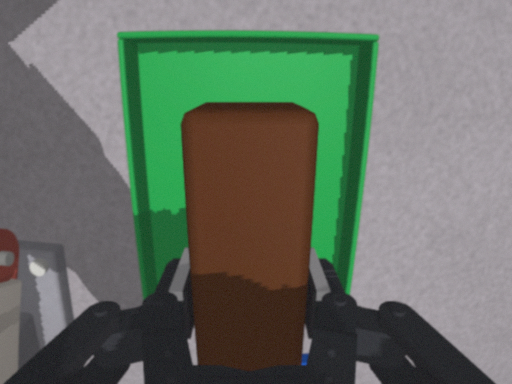

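View pics/s4.png

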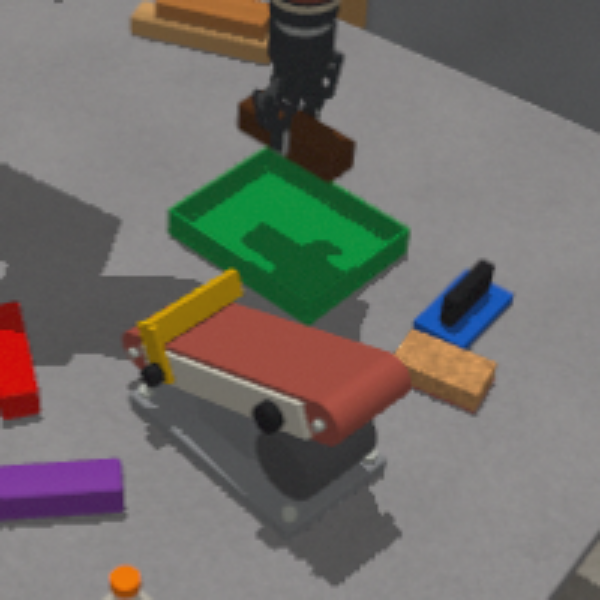

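Emit:
carry_out([
  [0,0,20,0,0,0,30],
  [-1,0,50,0,0,0,30],
  [-1,0,80,0,0,0,30],
  [-1,0,107,0,0,0,30],
  [-1,0,125,0,0,0,30],
  [-1,0,134,0,0,0,30],
  [-1,0,137,0,0,0,30],
  [-1,0,137,0,0,0,30],
])

```text
clock: 6.1
position: [0.4687, 0.3299, 0.0199]
ee_rot: [-0.144, -3.134, 0.001]
wrist_force: [-0.8, -0.7, -2.2]
opening: 0.0454
```

Emit:
carry_out([
  [0,0,1,0,0,0,30],
  [0,0,2,0,0,0,30],
  [0,0,2,0,0,0,30],
])

```text
clock: 6.4
position: [0.4684, 0.3304, 0.0177]
ee_rot: [-0.143, -3.134, 0.001]
wrist_force: [-0.8, -0.3, -2.5]
opening: 0.0455
```

Emit:
carry_out([
  [0,0,1,0,0,0,30],
  [0,0,2,0,0,0,30],
  [0,0,3,0,0,0,30],
  [0,0,3,0,0,0,30],
])

```text
clock: 6.8
position: [0.468, 0.3301, 0.014]
ee_rot: [-0.143, -3.133, 0.002]
wrist_force: [0.5, -1.5, -1.4]
opening: 0.0455
```

Emit:
carry_out([
  [0,0,0.7,0,0,0,30],
  [0,0,1.4,0,0,0,30],
  [0,0,1.4,0,0,0,30],
])

```text
clock: 7.1
position: [0.4682, 0.3302, 0.0128]
ee_rot: [-0.143, -3.133, 0.001]
wrist_force: [-0.6, -0.2, -0.5]
opening: 0.0456
```

Emit:
carry_out([
  [0,0,0.6,0,0,0,30],
  [0,0,1,0,0,0,30],
  [0,0,1,0,0,0,30],
])

```text
clock: 7.4
position: [0.4681, 0.3302, 0.0125]
ee_rot: [-0.143, -3.133, 0.001]
wrist_force: [-4.0, -2.1, 7.2]
opening: 0.0458
```

Emit:
carry_out([
  [0,0,-1,0,0,0,50],
  [0,0,-1,0,0,0,60],
  [0,0,-1,0,0,0,75],
  [0,0,-1,0,0,0,80],
  [0,0,-1,0,0,0,80],
])

```text
clock: 7.9
position: [0.4681, 0.3302, 0.0127]
ee_rot: [-0.143, -3.133, 0.001]
wrist_force: [0.2, -0.1, -0.0]
opening: 0.0801
```

Emit:
carry_out([
  [0,0,-8,0,0,0,80],
  [0,0,-25,0,0,0,80],
  [0,0,-55,0,0,0,80],
  [0,0,-100,0,0,0,80],
  [0,0,-150,0,0,0,80],
  [0,0,-190,0,0,0,80],
  [0,0,-210,0,0,0,80],
])

```text
clock: 8.6
position: [0.4704, 0.331, 0.2275]
ee_rot: [-0.143, -3.138, -0.003]
wrist_force: [0.6, 0.2, -0.5]
opening: 0.08
```

```bash
python3 - <<'E'
from plan import *
o=st()
cv2.imwrite('pics/w5.png',optics.read_camera('wrist'))
B=np.load('fit.npz')['blank'];print(B)
plan([B[0],B[1],.19],tool_R(B[2],0))
E
```

```text
t 8.60 pos [0.4704 0.331  0.2275] rot [-1.430e-01 -3.138e+00 -3.000e-03] q [ 0.48  0.39 -0.02  1.16  0.    0.58] F [ 0.6  0.2 -0.5] op 0.0800
[ 0.46300014 -0.32683949  0.15111479]
t 8.65 shift [ -51.9 -656.4   37.2] turn [  0.18   0.11 -13.89] rows 13.2 1.6
```

View pics/w5.png

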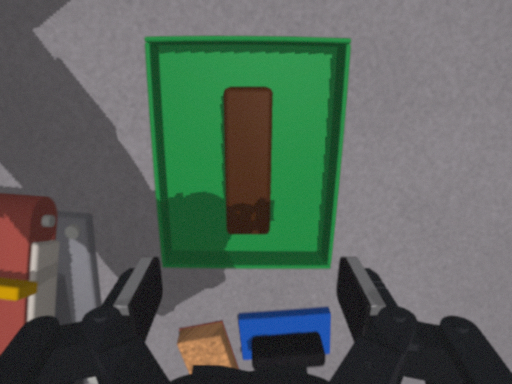

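Emit:
carry_out([
  [-2,-20,0,0,0,0,85],
  [-5,-65,0,0,0,-1,85],
  [-9,-113,0,0,0,-2,85],
  [-13,-160,0,0,0,-3,85],
  [-17,-208,0,0,0,-4,85],
  [-21,-256,0,0,0,-5,85],
  [-25,-304,0,0,0,-6,85],
  [-29,-352,0,0,0,-7,85],
])

```text
clock: 9.45
position: [0.4655, -0.0247, 0.2234]
ee_rot: [0.05, -3.137, 0.001]
wrist_force: [0.5, 0.4, -0.1]
opening: 0.0852
```

Emit:
carry_out([
  [-4,-48,0,0,0,-1,85],
  [-8,-96,0,0,0,-2,85],
  [-12,-144,2,0,0,-3,85],
  [-16,-192,5,0,0,-4,85],
  [-19,-240,10,0,0,-5,85],
  [-22,-280,20,0,0,-6,85],
  [-23,-304,30,0,0,-7,85],
  [-23,-304,30,0,0,-7,85],
])

```text
clock: 10.25
position: [0.4972, -0.3287, 0.1914]
ee_rot: [0.235, -3.126, -0.001]
wrist_force: [0.0, 0.3, 0.2]
opening: 0.0849
```

```bash
python3 - <<'E'
from plan import *
import pickle
o=st();pickle.dump(o,open('w6.pkl','wb'))
cv2.imwrite('pics/w6.png',optics.read_camera('wrist'))
E
```

```text
t 10.25 pos [ 0.4972 -0.3287  0.1914] rot [ 2.350e-01 -3.126e+00 -1.000e-03] q [-0.7   0.45 -0.02  1.11 -0.   -0.85] F [0.  0.3 0.2] op 0.0849
```

View pics/w6.png

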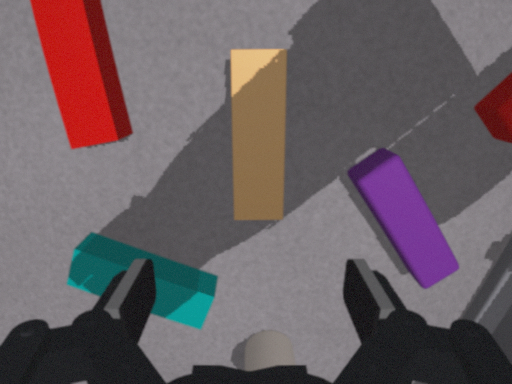

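```bash
cat > fit4.py <<'E'
from plan import *
import pickle
o=pickle.load(open('w6.pkl','rb'));cw=cam('wrist',o)
w=cv2.imread('pics/w6.png');h=cv2.cvtColor(w,cv2.COLOR_BGR2HSV)
m=(cv2.inRange(h,np.array([12,70,50]),np.array([28,255,255]))>0);
n,l=cv2.connectedComponents(m.astype(np.uint8));m=l==l[150,258]
c,_=cv2.findContours(m.astype(np.uint8),cv2.RETR_EXTERNAL,cv2.CHAIN_APPROX_NONE);c=max(c,key=cv2.contourArea).reshape(-1,2)
P=np.array([unproj(cw,(u,v),.042)[:2] for u,v in c],np.float32)
r=cv2.minAreaRect(P);bp=cv2.boxPoints(r);print(r);print(bp)
e=[bp[1]-bp[0],bp[2]-bp[1]];e=max(e,key=np.linalg.norm);e=e*np.sign(e[0]);yaw=np.arctan2(e[1],e[0]);print('yaw',yaw)
np.savez('blank.npz',b=[*r[0],yaw])
B=[*r[0],yaw];print(np.load('fit.npz')['blank'])
st();plan([B[0],B[1],.008],tool_R(B[2],0))
E
python3 fit4.py
```

```text
((0.4628436267375946, -0.3271675705909729), (0.14854295551776886, 0.04635642096400261), 9.176712036132812)
[[ 0.38582626 -0.31613082]
 [ 0.3932192  -0.36189395]
 [ 0.53986096 -0.33820432]
 [ 0.5324681  -0.2924412 ]]
yaw 0.1601639
[ 0.46300014 -0.32683949  0.15111479]
t 10.30 pos [ 0.4974 -0.3269  0.1922] rot [ 2.360e-01 -3.126e+00 -2.000e-03] q [-0.7   0.45 -0.02  1.11 -0.   -0.85] F [ 0.2 -0.2 -0.3] op 0.0852
t 10.3 shift [ 33.    4.6 184.4] turn [ 0.09 -0.36 -0.54] rows 3.7 0.1
```

Emit:
carry_out([
  [20,3,20,0,0,-0.5,85],
  [33,4,55,0,0,-0.5,85],
  [33,4,95,0,0,-0.5,85],
  [33,4,135,0,0,-0.5,85],
  [33,4,163,0,0,-0.5,85],
  [33,4,177,0,0,-0.5,85],
  [33,4,180,0,0,-0.5,85],
  [33,4,180,0,0,-0.5,85],
])

```text
clock: 11.1
position: [0.4642, -0.3265, 0.0137]
ee_rot: [0.254, -3.126, 0.0]
wrist_force: [-0.2, -0.5, -0.7]
opening: 0.0852
```

```bash
python3 - <<'E'
from plan import *
B=np.load('blank.npz')['b'];o=st();plan([B[0],B[1],.012],tool_R(B[2],0))
cv2.imwrite('pics/w7.png',optics.read_camera('wrist'))
E
```

```text
t 11.10 pos [ 0.4642 -0.3265  0.0137] rot [ 0.254 -3.126  0.   ] q [-0.74  0.58 -0.33  0.67 -0.   -0.9 ] F [-0.2 -0.5 -0.7] op 0.0852
t 11.1 shift [ 1.5 -0.4  1.7] turn [ 0.02 -0.3   0.13] rows 0.0 0.0
```

View pics/w7.png

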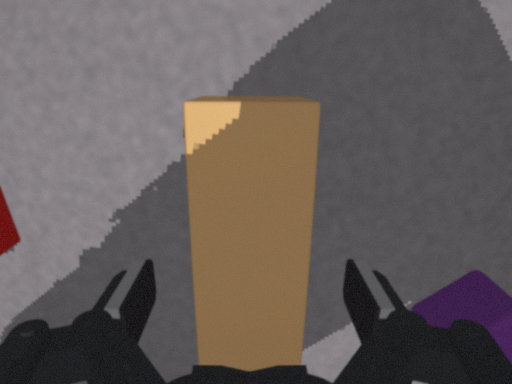

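Emit:
carry_out([
  [1,0,1,0,0,0,60],
  [1,0,1,0,0,0,40],
  [1,0,1,0,0,0,30],
  [1,0,1,0,0,0,30],
  [1,0,1,0,0,0,30],
  [1,0,1,0,0,0,30],
], grip_force=45)

```text
clock: 11.75
position: [0.4633, -0.3276, 0.013]
ee_rot: [0.253, -3.127, 0.001]
wrist_force: [-1.0, 1.6, 6.9]
opening: 0.0457
```

```bash
python3 - <<'E'
from plan import *
o=st();T=R.from_rotvec(o['ee_rot']).as_matrix();B=np.load('blank.npz')['b']
print('bar centre in tool',T.T@(np.array([B[0],B[1],0])-o['position']), 'tool', T)
E
```

```text
t 11.75 pos [ 0.4633 -0.3276  0.013 ] rot [ 2.530e-01 -3.127e+00  1.000e-03] q [-0.74  0.58 -0.33  0.66 -0.   -0.9 ] F [-1.   1.6  6.9] op 0.0457
bar centre in tool [0.00033604 0.00053344 0.0129743 ] tool [[-9.86965675e-01 -1.60869900e-01 -4.43069709e-03]
 [-1.60866349e-01  9.86975531e-01 -1.14866111e-03]
 [ 4.55777461e-03 -4.20939018e-04 -9.99989525e-01]]
```

Emit:
carry_out([
  [0,0,-6,0,0,0,30],
  [0,0,-20,0,0,0,30],
  [0,0,-50,0,0,0,30],
  [0,0,-95,0,0,0,30],
  [0,0,-143,0,0,0,30],
  [0,0,-190,0,0,0,30],
  [0,0,-225,0,0,0,30],
  [0,0,-240,0,0,0,30],
])

```text
clock: 12.55
position: [0.4651, -0.328, 0.2564]
ee_rot: [0.253, -3.13, 0.006]
wrist_force: [0.6, 0.2, -2.7]
opening: 0.0453
```

```bash
python3 - <<'E'
from plan import *
import pickle
b=np.load('belt.npz')['b'];Rb,ob=pose(b[0],b[1],.11,b[2],.4);Rt=tool_R(b[2],.4)
o=st();d,w=plan(ob+Rb@[.085,0,.11],Rt)
cv2.imwrite('pics/w8.png',optics.read_camera('wrist'));pickle.dump(o,open('w8.pkl','wb'))
E
```

```text
t 12.55 pos [ 0.4651 -0.328   0.2564] rot [ 0.253 -3.13   0.006] q [-0.74  0.36  0.02  1.22 -0.   -0.9 ] F [ 0.6  0.2 -2.7] op 0.0453
t 12.55 shift [-175.2  357.    10.3] turn [  3.48 -22.8   18.35] rows 8.0 3.4
```

View pics/w8.png

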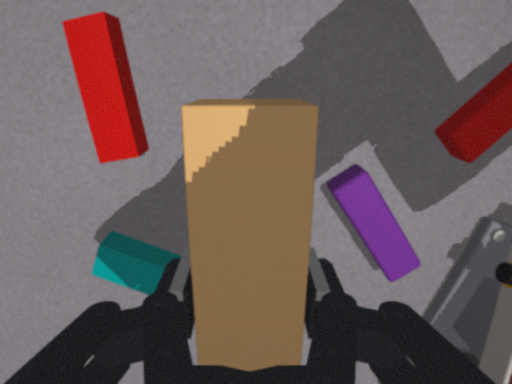

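Emit:
carry_out([
  [-8,17,0,0,-1,1,30],
  [-28,57,0,0.5,-4,3,30],
  [-50,100,0,1,-7,5.5,30],
  [-71,144,0,1.4,-10,8,30],
  [-92,187,0,1.8,-13,10,30],
  [-113,230,0,2.3,-16,12.5,30],
  [-134,273,0,2.8,-18.5,15,30],
  [-153,312,0,3.1,-20.7,16.7,30],
])

```text
clock: 13.4
position: [0.5643, 0.0075, 0.2508]
ee_rot: [0.187, 2.776, -0.035]
wrist_force: [0.6, 0.7, -1.7]
opening: 0.0452
```

```bash
python3 - <<'E'
from plan import *
import pickle
b=np.load('belt.npz')['b'];Rb,ob=pose(b[0],b[1],.11,b[2],.4);Rt=tool_R(b[2],.4)
o=st();d,w=plan(ob+Rb@[.085,0,.11],Rt)
o=pickle.load(open('w8.pkl','rb'));c=cam('wrist',o);T=R.from_rotvec(o['ee_rot']).as_matrix()
for x in(.073,.075,.077): print(proj(c,[T@np.array([x,y,z])+o['position'] for y in(-.023,.023) for z in (-.029,.013)]).round(1).tolist())
E
```

```text
t 13.40 pos [0.5643 0.0075 0.2508] rot [ 0.187  2.776 -0.035] q [-0.11  0.08 -0.44  0.69 -0.01  0.02] F [ 0.6  0.7 -1.7] op 0.0452
t 13.4 shift [-7.2 46.7  9.5] turn [ 0.55 -2.31  1.48] rows 1.0 0.3
[[181.5, 111.8], [199.5, 103.1], [322.2, 112.1], [302.8, 103.2]]
[[181.2, 105.6], [199.3, 98.5], [322.6, 105.8], [303.0, 98.7]]
[[180.9, 99.3], [199.2, 93.9], [323.0, 99.6], [303.2, 94.0]]
```

Emit:
carry_out([
  [-3,20,3,0.2,-1,0.6,30],
  [-7,44,8,0.5,-2.2,1.4,30],
  [-7,47,9,0.5,-2.3,1.5,30],
  [-7,47,9,0.5,-2.3,1.5,30],
])

```text
clock: 13.8
position: [0.5799, 0.0511, 0.2443]
ee_rot: [0.218, 2.737, -0.045]
wrist_force: [0.2, -0.1, -2.5]
opening: 0.0453
```

```bash
python3 - <<'E'
from plan import *
import pickle
b=np.load('belt.npz')['b'];Rb,ob=pose(b[0],b[1],.11,b[2],.4);Rt=tool_R(b[2],.4)
o=st();d,w=plan(ob+Rb@[.085,0,.025],Rt)
cv2.imwrite('pics/w9.png',optics.read_camera('wrist'));pickle.dump(o,open('w9.pkl','wb'))
E
```

```text
t 13.80 pos [0.5799 0.0511 0.2443] rot [ 0.218  2.737 -0.045] q [-0.    0.1  -0.45  0.63 -0.06  0.14] F [ 0.2 -0.1 -2.5] op 0.0453
t 13.8 shift [-0.7  1.4 85.1] turn [ 0.03 -0.18  0.18] rows 1.7 0.0
```

View pics/w9.png

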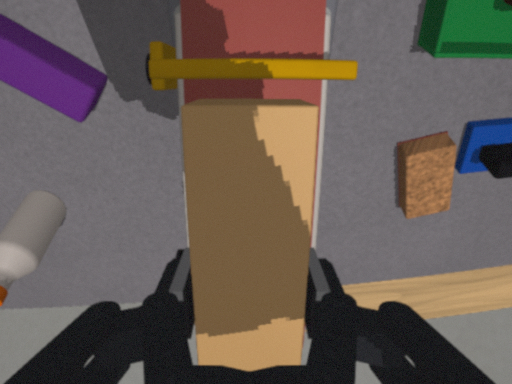

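Emit:
carry_out([
  [0,1,15,0,-0.2,0.2,30],
  [0,1.4,40,0,-0.2,0.2,30],
  [0,1.4,65,0,-0.2,0.2,30],
  [0,1.4,80,0,-0.2,0.2,30],
  [0,1.4,85,0,-0.2,0.2,30],
  [0,1.4,85,0,-0.2,0.2,30],
])

```text
clock: 14.45
position: [0.6133, 0.0457, 0.1665]
ee_rot: [0.226, 2.732, -0.045]
wrist_force: [-0.8, -0.6, -2.0]
opening: 0.0453
```

```bash
python3 - <<'E'
from plan import *
import pickle
b=np.load('belt.npz')['b'];Rb,ob=pose(b[0],b[1],.11,b[2],.4);Rt=tool_R(b[2],.4)
o=st();d,w=plan(ob+Rb@[.085,0,.013],Rt)
cv2.imwrite('pics/w10.png',optics.read_camera('wrist'));pickle.dump(o,open('w10.pkl','wb'))
s=optics.read_camera('scene');cv2.imwrite('pics/s10.png',cv2.resize(s[130:250,225:345],None,fx=5,fy=5))
E
```

```text
t 14.45 pos [0.6133 0.0457 0.1665] rot [ 0.226  2.732 -0.045] q [-0.01  0.23 -0.52  0.42 -0.06  0.14] F [-0.8 -0.6 -2. ] op 0.0453
t 14.45 shift [ 0.5  1.4 12.2] turn [-0.02  0.06 -0.17] rows 0.2 0.0
```

View pics/w10.png

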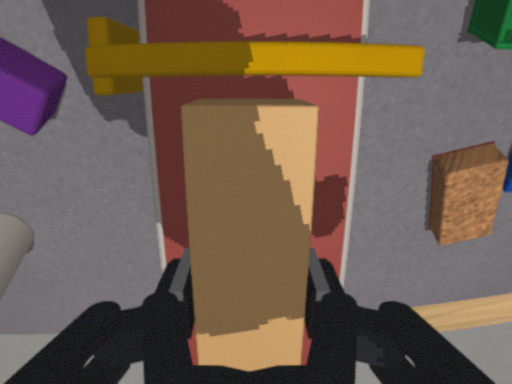

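View pics/s10.png

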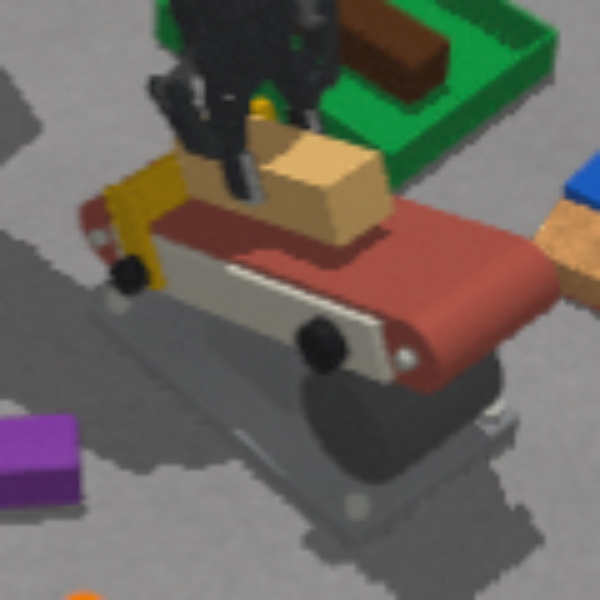

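```bash
python3 - <<'E'
from plan import *
import pickle
b=np.load('belt.npz')['b'];Rb,ob=pose(b[0],b[1],.11,b[2],.4)
w=cv2.imread('pics/w10.png');h=cv2.cvtColor(w,cv2.COLOR_BGR2HSV)
o=pickle.load(open('w10.pkl','rb'));c=cam('wrist',o);K,k1,oo,Rm=c
def onbelt(uv,hh):
    d=cv2.undistortPoints(np.array([[uv]],float),K,np.array([k1,0,0,0.]))[0,0]
    rr=Rb.T@(Rm@[d[0],d[1],1]);p=Rb.T@(oo-ob);return (p+rr*(hh-p[2])/rr[2])*1000
for r in(90,120,150,180,210):
    m=((h[r,:,0]<8)|(h[r,:,0]>172))&(h[r,:,1]>100);cc=np.where(m)[0];cc=cc[(cc>140)&(cc<370)]
    g=(h[r,:,0]>10)&(h[r,:,0]<28)&(h[r,:,1]>60);gg=np.where(g)[0];gg=gg[(gg>170)&(gg<340)]
    print(r,cc.min(),cc.max(),gg.min() if len(gg) else 0,gg.max() if len(gg) else 0,'belt y',onbelt((cc.min()-.5,r),0)[1].round(1),onbelt((cc.max()+.5,r),0)[1].round(1),'bar', [onbelt((u,r),.054)[:2].round(1).tolist() for u in((gg.min()-.5),gg.max()+.5)] if len(gg) else '')
print('fence edge',[onbelt((u,75.5),.035).round(1)[:2].tolist() for u in(200,300)],'bar top end',onbelt((250,104),.054).round(1))
E
```

```text
90 151 356 0 0 belt y -49.2 49.4 bar 
120 154 353 181 317 belt y -48.9 49.1 bar [[15.0, -24.7], [15.1, 20.5]]
150 156 351 183 315 belt y -49.1 49.4 bar [[25.0, -24.6], [25.1, 20.4]]
180 159 348 185 314 belt y -48.9 49.2 bar [[35.6, -24.5], [35.7, 20.6]]
210 162 345 187 312 belt y -48.8 49.2 bar [[46.8, -24.5], [46.9, 20.6]]
fence edge [[0.8, -20.3], [0.8, 16.9]] bar top end [10.  -1.8 54. ]
```

Emit:
carry_out([
  [1,2,2,0,0,0,30],
  [2,2,5,0,0,0,30],
  [4,2,8,0,0,0,30],
  [6,2,10,0,0,0,30],
  [6,2,10,0,0,0,30],
])

```text
clock: 15.05
position: [0.6118, 0.0491, 0.1549]
ee_rot: [0.225, 2.732, -0.044]
wrist_force: [-0.3, 0.8, -1.2]
opening: 0.0452
```

Emit:
carry_out([
  [0,0,0.5,0,0,0,30],
  [0,0,1,0,0,0,30],
  [0,0,1,0,0,0,30],
])

```text
clock: 15.35
position: [0.6129, 0.0489, 0.1547]
ee_rot: [0.225, 2.731, -0.044]
wrist_force: [-0.1, 0.3, -2.5]
opening: 0.0454
```

Emit:
carry_out([
  [0.7,0,0,0,0,0,30],
  [1.4,0,0,0,0,0,30],
  [2,0,0,0,0,0,30],
  [2,0,0,0,0,0,30],
])

```text
clock: 15.75
position: [0.6109, 0.0492, 0.1538]
ee_rot: [0.225, 2.731, -0.044]
wrist_force: [-0.2, -0.3, -2.5]
opening: 0.045
```

Emit:
carry_out([
  [0.5,0,0,0,0,0,30],
  [1,0,0,0,0,0,30],
  [1,0,0,0,0,0,30],
])

```text
clock: 16.05
position: [0.61, 0.0493, 0.1534]
ee_rot: [0.225, 2.731, -0.044]
wrist_force: [-0.3, -0.1, -1.3]
opening: 0.0452
```

Emit:
carry_out([
  [0.5,0,0,0,0,0,30],
  [1,0,0,0,0,0,30],
  [1,0,0,0,0,0,30],
])

```text
clock: 16.35
position: [0.6091, 0.0495, 0.153]
ee_rot: [0.225, 2.731, -0.044]
wrist_force: [0.8, 0.1, -1.7]
opening: 0.0455
```

Emit:
carry_out([
  [0.5,0,0,0,0,0,30],
  [1,0,0,0,0,0,30],
  [1,0,0,0,0,0,30],
])

```text
clock: 16.65
position: [0.6089, 0.0496, 0.1531]
ee_rot: [0.225, 2.73, -0.044]
wrist_force: [2.9, -0.9, -1.8]
opening: 0.045
```

```bash
python3 - <<'E'
from plan import *
b=np.load('belt.npz')['b'];Rb,ob=pose(b[0],b[1],.11,b[2],.4)
o=st();print('tcp belt',Rb.T@(o['position']-ob),'F belt',Rb.T@o['wrist_force'])
w=optics.read_camera('wrist');cv2.imwrite('pics/w11.png',cv2.resize(w[30:180,130:380],None,fx=3,fy=3))
E
```

```text
t 16.65 pos [0.6089 0.0496 0.1531] rot [ 0.225  2.73  -0.044] q [-0.01  0.24 -0.55  0.38 -0.06  0.15] F [ 2.9 -0.9 -1.8] op 0.0450
tcp belt [0.07562325 0.00170871 0.01480972] F belt [ 2.10946085 -0.46167693 -2.80669795]
```

View pics/w11.png

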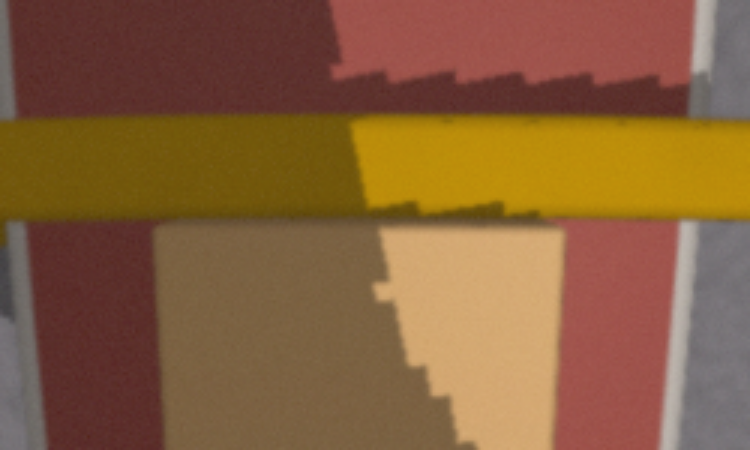

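Emit:
carry_out([
  [-0.3,0,0.5,0,0,0,30],
  [-0.3,0,1.2,0,0,0,30],
  [-0.3,0,1.2,0,0,0,30],
])

```text
clock: 17.0
position: [0.6093, 0.0495, 0.1518]
ee_rot: [0.225, 2.73, -0.044]
wrist_force: [2.4, -1.2, -0.6]
opening: 0.0454
```

Emit:
carry_out([
  [0,0,0.4,0,0,0,30],
  [0,0,0.8,0,0,0,30],
  [0,0,0.8,0,0,0,30],
])

```text
clock: 17.3
position: [0.6096, 0.0494, 0.1514]
ee_rot: [0.225, 2.73, -0.044]
wrist_force: [-0.5, -0.5, 5.4]
opening: 0.0455
```

Emit:
carry_out([
  [0.3,0,0.4,0,0,0,30],
  [0.5,0,0.6,0,0,0,30],
  [0.5,0,0.6,0,0,0,30],
])

```text
clock: 17.6
position: [0.6098, 0.0495, 0.1513]
ee_rot: [0.225, 2.729, -0.044]
wrist_force: [-1.7, -0.0, 10.1]
opening: 0.0452
```

```bash
python3 - <<'E'
from plan import *
b=np.load('belt.npz')['b'];Rb,ob=pose(b[0],b[1],.11,b[2],.4)
o=st();print('tcp belt',Rb.T@(o['position']-ob),'F belt',Rb.T@o['wrist_force'],'M',Rb.T@o['ft_torque'])
plan(o['position'],tool_R(b[2],.4))
s=optics.read_camera('scene');cv2.imwrite('pics/s12.png',cv2.resize(s[130:250,225:345],None,fx=5,fy=5))
E
```

```text
t 17.60 pos [0.6098 0.0495 0.1513] rot [ 0.225  2.729 -0.044] q [-0.01  0.25 -0.55  0.38 -0.06  0.15] F [-1.7 -0.  10.1] op 0.0452
tcp belt [0.07575345 0.00176771 0.01285905] F belt [ 2.37357549 -0.32973307 10.01044668] M [-0.29055743  0.37436891 -0.0699472 ]
t 17.6 shift [0. 0. 0.] turn [ 0.03  0.26 -0.12] rows 0.0 0.0
```

View pics/s12.png

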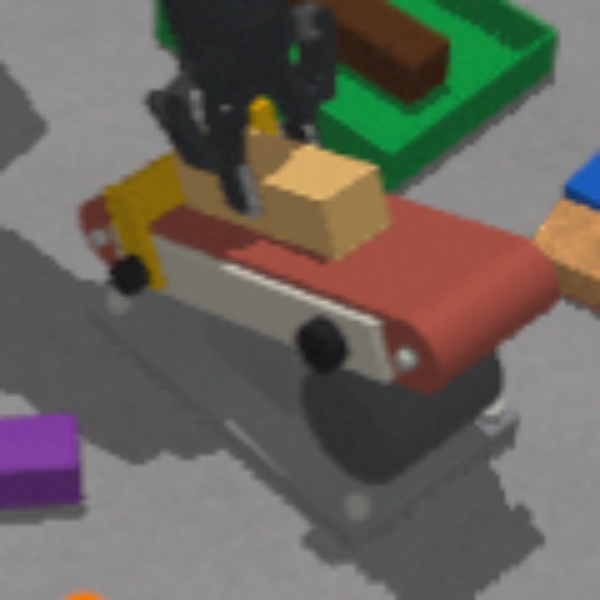

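Emit:
carry_out([
  [0,0,0,0,0,0,50],
  [0,0,0,0,0,0,60],
  [0,0,0,0,0,0,70],
  [0,0,0,0,0,0,80],
  [0,0,0,0,0,0,80],
])

```text
clock: 18.15
position: [0.609, 0.0495, 0.15]
ee_rot: [0.225, 2.731, -0.044]
wrist_force: [-0.4, 0.4, -0.5]
opening: 0.0798
```

Emit:
carry_out([
  [0,0,-8,0,0,0,80],
  [0,0,-25,0,0,0,80],
  [0,0,-55,0,0,0,80],
  [0,0,-90,0,0,0,80],
  [0,0,-125,0,0,0,80],
  [0,0,-150,0,0,0,80],
  [0,0,-157,0,0,0,80],
  [0,0,-157,0,0,0,80],
])

```text
clock: 18.95
position: [0.5487, 0.0595, 0.2958]
ee_rot: [0.224, 2.729, -0.044]
wrist_force: [0.8, -0.1, 0.2]
opening: 0.0799
```

```bash
python3 - <<'E'
from plan import *
import pickle
o=st();w=optics.read_camera('wrist');cv2.imwrite('pics/w13.png',w)
s=optics.read_camera('scene');cv2.imwrite('pics/s13.png',s)
b=np.load('belt.npz')['b'];Rb,ob=pose(b[0],b[1],.11,b[2],.4)
h=cv2.cvtColor(w,cv2.COLOR_BGR2HSV);K,k1,oo,Rm=cam('wrist',o)
def onbelt(uv,hh):
    d=cv2.undistortPoints(np.array([[uv]],float),K,np.array([k1,0,0,0.]))[0,0]
    rr=Rb.T@(Rm@[d[0],d[1],1]);p=Rb.T@(oo-ob);return (p+rr*(hh-p[2])/rr[2])*1000
for r in(120,160,200,240):
    m=((h[r,:,0]<8)|(h[r,:,0]>172))&(h[r,:,1]>100);cc=np.where(m)[0];cc=cc[(cc>140)&(cc<370)]
    g=(h[r,:,0]>10)&(h[r,:,0]<28)&(h[r,:,1]>60);gg=np.where(g)[0];gg=gg[(gg>170)&(gg<340)]
    print(r,[onbelt((u,r),0)[1].round(1) for u in(cc.min()-.5,cc.max()+.5)],[onbelt((u,r),.042)[1].round(1) for u in(gg.min()-.5,gg.max()+.5)])
E
```

```text
t 18.95 pos [0.5487 0.0595 0.2958] rot [ 0.224  2.729 -0.044] q [ 0.02  0.   -0.42  0.75 -0.07  0.17] F [ 0.8 -0.1  0.2] op 0.0799
120 [np.float64(-49.5), np.float64(48.8)] [np.float64(-22.1), np.float64(24.2)]
160 [np.float64(-49.4), np.float64(48.6)] [np.float64(-22.2), np.float64(23.4)]
200 [np.float64(-48.5), np.float64(48.6)] [np.float64(-22.3), np.float64(23.4)]
240 [np.float64(-48.8), np.float64(48.6)] [np.float64(-21.6), np.float64(23.5)]
```

View pics/w13.png

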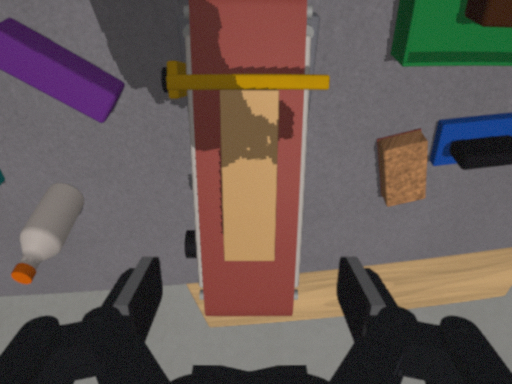

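View pics/s13.png

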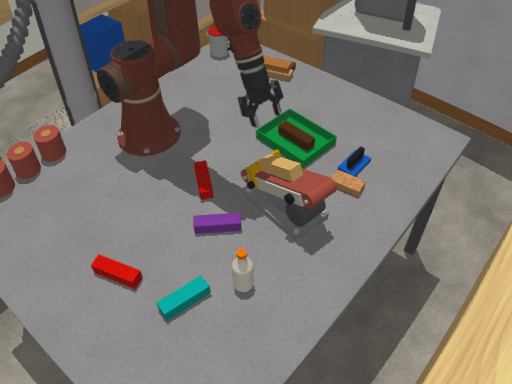

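The blank is centred to within about 1 mm, squared, and against the fence (wrist picture: fence edge at row 88, blank from row 89 to 261). The finished bar lies flat in the tray (scene picture, around 297,135). I'm handing in.

```bash
python3 - <<'E'
from cell import arm
print(arm.sign_off())
E
```

```text
the job is handed in; nothing more can be done
None
```

Both parts of the job are done and handed in at about 19 s of the 67 s limit. No verdict was reported.

- **Finished bar:** I gripped it in line with the slope and lifted it off the belt. I lowered it into the middle of the green tray until about 7 N of contact, then released it. The wrist and scene pictures show it lying flat inside the tray walls.
- **Blank:** I picked it up from the bench, tilted it to the belt's slope and slid it down until it touched the fence at about 3 N. I then pressed it onto the belt with about 10 N along the belt normal before opening. At that point the tool was 12.9 mm above the belt, against 13.0 mm expected, and within about 0.3° of the slope, so the underside was flat.
- **Last check:** The final wrist picture shows the blank square on the belt, within about 1 mm of the middle line, with its lower end at the fence. The arm was clear of everything.
- **Bystanders and look-alikes:** I touched none of them, and they look unmoved in the last scene picture.
- **Disagreements along the way:** The first fit of the sander from the fixed cameras was about 4 mm off, so I replaced it with the wrist-camera fit. Before placing the blank, the commanded pose and the wrist camera differed by about 1 mm across the belt, and I followed the camera. The wrist force never exceeded about 11 N in any reading.

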